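# Dock the specimen carrier and close its clip

## Robot

A 7-joint arm with a two-finger parallel gripper is mounted at the origin on the work surface. World frame = base frame: x ahead of the robot, y to its left, z up, the work surface at z = 0. Lengths are in m, angles in degrees, forces in N, time in s.
With the tool pointing down it reaches from about 0.425 to 0.875 m from the base axis. Payload 8.4 kg.
Tool frame: the origin (TCP) lies at the very end of the fingers, on their centre line; the grasp point (between the pads) lies 19 mm behind it (arm.hold_point_z is the z of the grasp point in the tool frame, in m); z points along the fingers, y is the line along which they close (so a half turn about z gives the same grasp; the last joint's range is limited). The gripper opens to 87 mm and grips with 3 to 60 N. Pads are 19 mm wide; open, the fingers measure 117 mm over their backs; the gripper's body (75 mm by 190 mm) begins 51 mm behind the grasp point.
Start: joints at [-78.22, 19.091, 2.286, 83.961, -0.768, 76.965, -3.352], TCP at [0.195, 0.62, 0.223] pointing down, gripper open.
Joint ranges: [-147.57, 147.57], [-21.85, 119.76], [-74.77, 79.35], [14.55, 137.4], [-85.83, 265.84], [4.83, 119.75], [-152.11, 152.11]. Speed limits (degrees/s): [127.2, 127.2, 159.86, 159.86, 180, 180, 180].

## Interface

Orientations are given as [roll, pitch, yaw] about the fixed x, y, z axes, in that order (R = Rz(yaw) Ry(pitch) Rx(roll)).
In Python, from cell import telemetry, snapshot, camera_info, arm, find_in, place_of gives the robot as it stands.
- The arm moves only by the tool send_rows, never from a script. Its argument "targets" is a list of rows, each a list of 7 numbers: the closure, from 0 (fully open) to 1 (shut), then the shift along the tool's x, y, z in units of 40 mm (1.0 is 40 mm), then the turn, a rotation vector about the tool's x, y, z in units of 5 degrees (1.0 is 5 degrees). In form: [[gripper, dx, dy, dz, rx, ry, rz], ...]. A call has 1 to 20 rows; each row shifts and turns the commanded pose from where the row before left it, along the tool's axes as they then stand; what a row does not reach is not made up. A row lasts 1/10 s, in which the tool goes at most 50 mm and 8.59 degrees, less where a joint would pass 70% of its speed; a pose out of reach is approached as far as the arm can. A call is refused whole if a number of a shift passes 1 or a number of a turn 1, either way. A call with a gripper value outside its range is refused whole. The fingers move at their own pace and stop on an object; "newtons" is the grip in N (left out, the last holds). Time passes only in rows, so rows that do not move let the fingers close. It gives the time, the measured TCP pose, the force, the opening and the grip force at its end, in the units of the state.
- telemetry.observe(): the state, without advancing time (a new reading comes with each control period).
- snapshot(name): name is "scene" or "side" or "wrist"; returns the picture (400x640x3 uint8, blue, green, red); there is no depth.
- camera_info(name): a dict with "fovy" (degrees; the focal length in pixels is half the picture's height over the tangent of half this angle, whatever the lens; pixels are square), "cx", "cy" (the principal point, pixels), "k1" (the pictures are not rectified: a ray, as slopes to the right and down, at radius r is drawn at 1 + k1 r^2 times it, then the intrinsics apply), "position" and "rotation" of the camera in the world; the wrist camera has in their place "mount" (4x4, takes a point from camera to tool coordinates, whose origin is the TCP and whose axes are the flange's). Camera axes: x right, y down, z forward; pixel columns grow to the right and rows downward; lengths in m; the calibration is good to about 2 mm. A picture is of the moment at which its call begins: read the wrist's pose just before it. camera_info takes no time and is no camera call.
- arm.job_done(): hands the job in; it is judged then, once.
Trained networks look in the newest picture that a camera, given by its name, has taken for a name from the list of things; names that differ only in an ending like _2 or _b are one class to them, and where a whole thing is asked for, a point or a joint stands for the part that bears it (a point fixed in the world has none). Each returns a list of dicts, best first, with "conf" (0 to 1); they miss things now and then, are a little off and sometimes report something else, mostly with a low value. They report only what shows in the picture. A call takes as long as a camera call. They do not tell look-alikes from the thing itself.
- find_in(camera, query): "bbox" ([left, top, right, bottom] in pixels, round what is visible of it).
- place_of(camera, query): "location" ([row, column] in pixels: a listed point, or the origin of a listed thing).
The state is a dict: "clock": time; "q": joint angles; "qd": joint speeds; "tau": joint torques, N m; "ee_pos": TCP position; "tool_rot": TCP orientation; "contact_force": force on the tool from outside, world axes, zero at the start; "torque": the same for the moment, N m; "opening": finger opening in m; "gripper_force": force on a finger pad.
Only numpy, scipy, OpenCV 4.12 (cv2) and the standard library are available. Lean on these libraries where they do the work, as an engineer would, in place of code of your own. Each camera call takes 0.05 s, during which the arm holds its last target. There are 200 camera calls.

## Task

Push the blue specimen carrier flat along the table, never lifting it, until it sits flush against both the long rail and the short end stop of the aluminium docking corner. Then gently push the clip by its red pin until the clip lies across the carrier, about square to the end stop. Leave the carrier docked, do not grip or force the clip, and do not disturb the bottle, jar, canisters, objective, dish or screwdriver standing about.

Things in the scene. Friction and masses are not known exactly. Their poses are not given: they have to be found in the camera images.
- carrier: Blue flat specimen carrier with a round window in its top, 90 mm (its x) by 130 mm (its y) by 22 mm high, about 0.45 kg, loose. Origin: centre of its underside, z up. Starts 40 to 110 mm from both stops, within 0.3 rad of the dock's yaw. Docked, its +x long side is on the rail and its +y short side on the end stop: origin at (-45, -65) mm in the dock's frame, same yaw.
- dock: Aluminium L bolted down, bars 16 mm high. Origin: its inner corner on the table, z up. The rail's stop face is x = 0, from the origin 220 mm to -y (bar 22 mm thick, to +x). The end stop's face is y = 0, 84 mm to -x (bar 24 mm thick, to +y). The carrier goes in x < 0, y < 0. Clip pivot at (-66, 12) mm; the clip swings level 25 to 31 mm above the table, clear over the carrier.
- clip (a joint): Angle (rad) of the steel clip, a flat bar 12 mm wide, about its upright pivot on the end stop; light friction (under 1.5 N at the pin), no spring, stays where left. 0: points along the dock's -x, out along the end stop; grows anticlockwise from above; 1.57: points to the dock's -y, square across the carrier. Starts between -0.4 and 0.2; limits -0.5 and 1.75.
- clip_pin (a point): Top centre of the upright red pin near the clip's free end: 12 mm diameter, standing from 31 to 65 mm above the table, its axis 52 mm from the pivot. Push it sideways.
- amber_bottle: Amber bottle with white cap, 38 mm diameter, 75 mm high, beyond the rail; origin at its underside. Leave alone.
- canister_a: Black canister with grey lid, 35 mm diameter, 52 mm high, left of the end stop; origin at its underside. Leave alone.
- canister_b: Another such canister, farther left. Leave alone.
- objective: Brass microscope objective standing on the table, 33 mm diameter, 44 mm high, behind the corner; origin at its underside. Leave alone.
- jar: Clear jar with blue cap, 42 mm diameter, 55 mm high, on the left; origin at its underside. Leave alone.
- dish: White shallow dish, 60 mm diameter, 14 mm high, on the right; origin at its underside. Leave alone.
- screwdriver: Screwdriver lying on the table on the right, its length along its own x. Leave alone.
Not all that is in view belongs to the job. There is more than one size of the carrier; the one meant has the size given above.

How it is judged (in metres and radians):
On the way, in this order (a step that is already met when the one before it is completed fails the run):
1. the carrier is flush in the corner, the clip still open (x of carrier in the frame of dock between -0.0485 and -0.042 m and y of carrier in the frame of dock between -0.0685 and -0.062 m and angle between the x axis of carrier and the x axis of dock, either way round below 0.035 rad and height (world z) of carrier below 0.003 m and value of joint clip below 0.7 rad), for 0.2 s.
2. the clip lies across the docked carrier (x of carrier in the frame of dock between -0.0485 and -0.042 m and y of carrier in the frame of dock between -0.0685 and -0.062 m and angle between the x axis of carrier and the x axis of dock, either way round below 0.035 rad and height (world z) of carrier below 0.003 m and value of joint clip above 1.2 rad), for 0.2 s.
At the end, for the whole second after the job is handed in: The carrier lies flat within 3.5 mm of contact with the rail and the end stop and within 0.035 rad (2 degrees) of square, the clip stands at more than 1.2 rad (across the carrier), and both are at rest (all of step 2 and linear speed of carrier below 0.01 m/s and velocity of joint clip between -0.05 and 0.05 rad/s); the robot touches nothing.
It fails at once if the carrier is lifted more than 8 mm or tipped more than 0.15 rad (height (world z) of carrier above 0.008 m or angle between carrier's own z axis and vertical above 0.15 rad).
It fails at once if the clip is swung past 0.9 rad before the carrier is docked (value of joint clip above 0.9 rad and horizontal distance between carrier and dock above 0.095 m).
It fails at once if the clip is gripped or forced, or the dock rammed: fingers press on them with more than 20 N (contact force between the fingers and dock above 20 N).
It fails at once if a bystander is moved more than 15 mm (distance of any of amber_bottle, canister_a, canister_b, objective, jar, dish, screwdriver from where it was at the start of the episode above 0.015 m).
It fails at once if an upright bystander is knocked over (angle between any of amber_bottle, canister_a, canister_b, objective, jar, dish's own z axis and vertical above 0.4 rad).
It also fails if it takes over 64 s, if anything falls off the work surface, if the arm or the gripper's body presses on something with over 40 N, if the wrist force passes 120 N, or if a joint passes its speed limit or range.

## Working session

There is one attempt and no reset: what is moved stays moved. The work goes in short steps, Python scripts to look and compute and a tool call to move; the robot and the scene stay as the last step left them, time stands still between calls to the robot, and variables do not carry over. Pictures are saved under pics/ and viewed, at most 10 in all, crops included, and the job is handed in when it is done.

Besides the shell and the picture viewer there is one more tool, called after "Request:" as name(argument=value, ...) on one line, values as JSON. send_rows: Moves the arm, as the interface text tells. Its arguments: {"type":"object","properties":{"targets":{"type":"array"},"newtons":{"type":"number"}},"required":["targets"]}

```bash
ls; mkdir -p pics; cat > h.py <<'E'
import numpy as np, cv2
from cell import telemetry, snapshot, camera_info, arm, find_in, place_of
from scipy.spatial.transform import Rotation as R
def cam(name):
    c=camera_info(name); f=200/np.tan(np.radians(c["fovy"])/2)
    if "mount" in c:
        s=telemetry.observe(); M=np.array(c["mount"])
        Rt=R.from_euler("xyz",s["tool_rot"],degrees=True).as_matrix()
        return c,f,Rt@M[:3,:3],Rt@M[:3,3]+np.array(s["ee_pos"])
    return c,f,np.array(c["rotation"]),np.array(c["position"])
def pix2w(C,u,v,z):
    c,f,Rm,p=C
    K=np.array([[f,0,c["cx"]],[0,f,c["cy"]],[0,0,1]])
    d=np.array([(u-c["cx"])/f,(v-c["cy"])/f]); x=d.copy()
    for _ in range(30): x=d/(1+c["k1"]*(x@x))
    r=Rm@np.array([x[0],x[1],1]); return p+r*(z-p[2])/r[2]
def w2pix(C,P):
    c,f,Rm,p=C
    q=Rm.T@(np.array(P)-p); x=q[:2]/q[2]; x=x*(1+c["k1"]*(x@x))
    return x*f+[c["cx"],c["cy"]]
E
python3 - <<'E'
from h import *
print(telemetry.observe())
for n in ["scene","side","wrist"]:
    im=snapshot(n); cv2.imwrite(f"pics/{n}0.png",im)
    C=cam(n); print(n,C[3].round(3),C[2][:,2].round(2),C[1])
    for q in ["carrier","dock","clip_pin","clip"]:
        for d in place_of(n,q)[:3]:
            r,c=d["location"]; print(q,round(d["conf"],2),round(c),round(r),pix2w(C,c,r,{"clip_pin":.065,"clip":.028}.get(q,0)).round(3))
E
```

```text
pics
{'clock': 0.0, 'q': array([-78.22299131,  19.13147535,   2.28462911,  84.01164478,
        -0.76691849,  76.96396857,  -3.35251633]), 'qd': array([ 0.06637429,  0.05304822,  0.00438779, -0.1033098 , -0.06783829,
        0.04527005, -0.01289386]), 'tau': array([-3.45705246e-05, -6.56352496e+01,  1.33510340e+00, -4.03803813e+01,
       -5.98317920e-02,  4.50196350e-02,  1.82705435e-04]), 'ee_pos': array([0.19492803, 0.6195957 , 0.22165747]), 'tool_rot': array([-1.79908412e+02,  7.07402828e-03,  1.62537713e+02]), 'contact_force': array([ 0.17958495, -0.34266921, -0.76936339]), 'torque': array([ 0.06428178,  0.00657169, -0.01390583]), 'gripper_force': 0.0, 'opening': 0.08748089812277542}Traceback (most recent call last):
  File "<stdin>", line 5, in <module>
IndexError: too many indices for array: array is 1-dimensional, but 2 were indexed
```

```bash
python3 - <<'E'
from h import *
for n in ["scene","side","wrist"]: print(n,camera_info(n))
E
```

```text
scene {'fovy': 51.76989158551609, 'cx': 319.78454885277546, 'cy': 195.19504588510338, 'k1': 0.022372822583716395, 'position': array([ 1.13626483, -0.25415879,  0.8363094 ]), 'rotation': array([-1.42062521e+02, -1.29433304e-01,  6.54300498e+01])}
side {'fovy': 53.16827081245178, 'cx': 326.50509900317303, 'cy': 197.6608687111726, 'k1': -0.010107631377003826, 'position': array([ 0.05317289, -0.52990726,  1.05615068]), 'rotation': array([-142.86862252,   -0.26613701,  -45.2107188 ])}
wrist {'fovy': 66.0491273659221, 'cx': 320.28353477465333, 'cy': 201.3251749318004, 'k1': -0.026168555052296715, 'mount': array([[ 1.67319620e-04, -9.61554548e-01, -2.74613952e-01,
         7.52174865e-02],
       [ 9.99999732e-01, -3.46590041e-05,  7.30647869e-04,
        -3.11281059e-04],
       [-7.12075627e-04, -2.74614001e-01,  9.61554285e-01,
        -1.61889866e-01],
       [ 0.00000000e+00,  0.00000000e+00,  0.00000000e+00,
         1.00000000e+00]])}
```

```bash
sed -i 's/np.array(c\["rotation"\])/R.from_euler("xyz",c["rotation"],degrees=True).as_matrix()/' h.py
python3 - <<'E'
from h import *
ims=[]
for n in ["scene","side","wrist"]:
    im=snapshot(n); cv2.imwrite(f"pics/{n}0.png",im)
    C=cam(n); print(n,C[3].round(3),C[2][:,2].round(2),C[1])
    for q in ["carrier","dock","clip_pin","clip","amber_bottle","canister_a","objective","jar","dish","screwdriver"]:
        for d in place_of(n,q)[:3]:
            r,c=d["location"]; print(q,round(d["conf"],2),round(c),round(r),pix2w(C,c,r,{"clip_pin":.065,"clip":.028}.get(q,0)).round(3))
E
```

```text
scene [ 1.136 -0.254  0.836] [-0.56  0.26 -0.79] 412.1593132995238
carrier 0.94 307 219 [ 0.6   -0.042  0.   ]
carrier 0.86 240 238 [ 0.582 -0.207  0.   ]
carrier 0.63 270 168 [ 0.403 -0.064  0.   ]
dock 0.71 384 225 [0.693 0.122 0.   ]
dock 0.5 386 255 [0.767 0.085 0.   ]
dock 0.23 171 310 [ 0.693 -0.393  0.   ]
clip_pin 0.49 361 174 [0.573 0.116 0.065]Traceback (most recent call last):
  File "<stdin>", line 7, in <module>
ValueError: it knows: amber_bottle, canister, carrier, clip_pin, dish, dock, jar, objective, screwdriver
```

View pics/scene0.png

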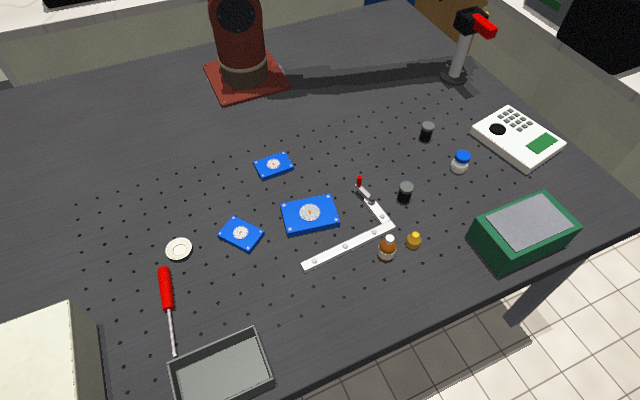

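```bash
python3 - <<'E'
from h import *
print(w2pix(cam("scene"),[.195,.62,.22]))
for n in ["scene","side"]:
    im=snapshot(n); cv2.imwrite(f"pics/{n}1.png",im)
    C=cam(n); 
    for q in ["carrier","dock","clip_pin","amber_bottle","canister","objective","jar","dish","screwdriver"]:
        for d in place_of(n,q)[:3]:
            r,c=d["location"]; print(n,q,round(d["conf"],2),round(c),round(r),pix2w(C,c,r,{"clip_pin":.065,"clip":.028}.get(q,0)).round(3))
im=cv2.imread("pics/scene1.png")[150:290,220:460]
cv2.imwrite("pics/scenecrop.png",cv2.resize(im,None,fx=3.3,fy=3.3,interpolation=cv2.INTER_CUBIC))
E
```

```text
[ 4.54836911e+02 -3.30618539e-01]
scene carrier 0.78 306 218 [ 0.594 -0.041  0.   ]
scene carrier 0.68 273 166 [ 0.402 -0.056  0.   ]
scene carrier 0.62 242 237 [ 0.583 -0.202  0.   ]
scene dock 0.91 381 229 [0.699 0.111 0.   ]
scene clip_pin 0.52 359 176 [0.576 0.109 0.065]
scene amber_bottle 0.89 387 257 [0.772 0.085 0.   ]
scene canister 0.82 426 136 [0.474 0.387 0.   ]
scene canister 0.59 404 197 [0.639 0.211 0.   ]
scene objective 0.6 413 242 [0.763 0.161 0.   ]
scene jar 0.57 458 167 [0.611 0.401 0.   ]
scene dish 0.89 178 251 [ 0.556 -0.349  0.   ]
scene screwdriver 0.57 168 310 [ 0.69  -0.399  0.   ]
side carrier 0.93 300 254 [ 0.417 -0.062  0.   ]
side carrier 0.75 336 214 [ 0.597 -0.039  0.   ]
side carrier 0.58 372 248 [ 0.586 -0.201  0.   ]
side dock 0.79 326 172 [0.701 0.11  0.   ]
side clip_pin 0.49 297 178 [0.578 0.118 0.065]
side amber_bottle 0.75 344 165 [0.773 0.089 0.   ]
side canister 0.49 229 166 [0.48  0.372 0.   ]
side canister 0.45 293 162 [0.653 0.227 0.   ]
side objective 0.59 297 163 [0.659 0.212 0.   ]
side objective 0.5 334 155 [0.78  0.148 0.   ]
side jar 0.6 253 140 [0.623 0.414 0.   ]
side jar 0.41 296 166 [0.648 0.206 0.   ]
side jar 0.38 326 171 [0.704 0.114 0.   ]
side dish 0.65 407 284 [ 0.567 -0.351  0.   ]
side dish 0.65 344 164 [0.776 0.091 0.   ]
side screwdriver 0.67 341 167 [0.758 0.09  0.   ]
side screwdriver 0.66 448 262 [ 0.71  -0.393  0.   ]
```

View pics/side1.png

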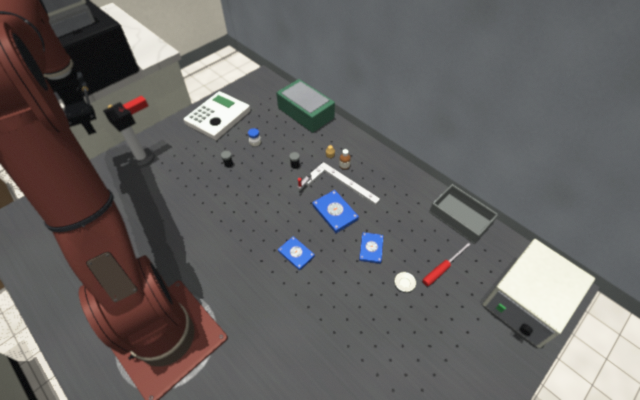

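View pics/scenecrop.png

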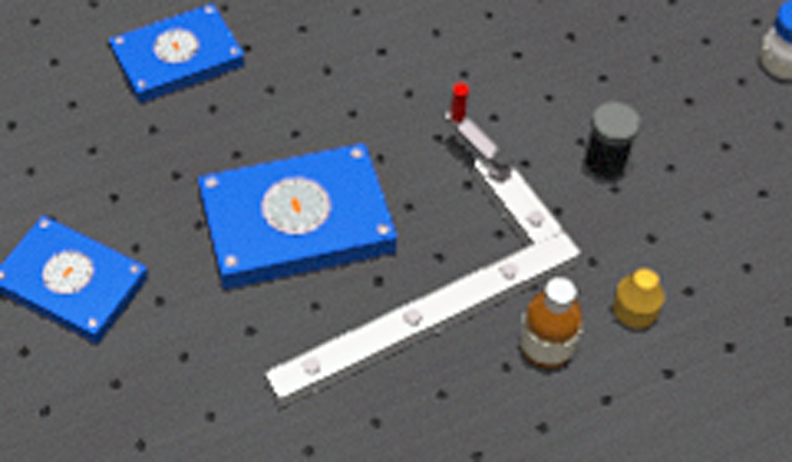

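```bash
python3 - <<'E'
from h import *
C=cam("scene")
def P(u,v,z): return pix2w(C,220+(u+.5)/3.3-.5,150+(v+.5)/3.3-.5,z)[:2].round(4)
cs=np.array([P(u,v,.022) for u,v in [(200,178),(365,145),(396,238),(222,277)]])
print(cs,cs.mean(0)); 
for i in range(4):
    d=cs[(i+1)%4]-cs[i]; print(np.hypot(*d),np.degrees(np.arctan2(d[1],d[0])))
for n,u,v,z in [("railend",266,375,.016),("inner",537,241,.016),("stopend",477,168,.016),("railendout",278,397,.016),("outercorner",580,250,.016),("piv",500,172,.031),("pin",460,88,.065),("pinbase",459,120,.031)]: print(n,P(u,v,z))
E
```

```text
[[ 0.5432 -0.0881]
 [ 0.566   0.0375]
 [ 0.6525  0.0212]
 [ 0.6313 -0.1056]] [ 0.59825 -0.03375]
0.1276526537131132 79.71121176498201
0.08802238351692145 -10.671636916835457
0.12856002489109902 -99.49162950956838
0.08982126696946549 168.7651274562014
railend [ 0.7128 -0.1065]
inner [0.6937 0.1153]
stopend [0.6169 0.1073]
railendout [ 0.7314 -0.1056]
outercorner [0.7134 0.1397]
piv [0.6367 0.1145]
pin [0.5766 0.1099]
pinbase [0.5801 0.1101]
```

```bash
python3 - <<'E'
from h import *
C=cam("scene");S=cam("side")
print(pix2w(C,455,78,0),pix2w(S,143,158,0), pix2w(C,470,15,.25),pix2w(S,118,115,.25), pix2w(C,470,15,.18),pix2w(S,118,115,.18))
for d in [(241+23,233)]: print(pix2w(C,264,235,.02),pix2w(C,249,252,.02),pix2w(C,293,167,.02))
E
```

```text
[0.28366068 0.62713724 0.        ] [0.28588009 0.6204364  0.        ] [0.32649857 0.56532239 0.25      ] [0.26748453 0.55905503 0.25      ] [0.22981985 0.66316097 0.18      ] [0.28609372 0.65361225 0.18      ]
[ 0.61149459 -0.1553232   0.02      ] [ 0.64024608 -0.20159344  0.02      ] [ 0.4426813  -0.01311744  0.02      ]
```

Request:
send_rows(targets=[[0.4,0,0,-0.7,0,0,0],[0.4,0,0,-0.7,0,0,0],[0.4,0,0,-0.7,0,0,0],[0.4,-0.6,-0.65,0,0,0,0],[0.4,-0.6,-0.65,0,0,0,0],[0.4,-0.6,-0.65,0,0,0,0],[0.4,-0.6,-0.65,0,0,0,0],[0.4,-0.6,-0.65,0,0,0,0],[0.4,-0.6,-0.65,0,0,0,0],[0.4,-0.6,-0.65,0,0,0,0],[0.4,-0.6,-0.65,0,0,0,0],[0.4,-0.6,-0.65,0,0,0,0]])

```text
clock: 2.45
ee_pos: [0.3314, 0.3305, 0.3068]
tool_rot: [180.0, 0.0, 162.5]
contact_force: [0.5, 1.2, 0.1]
opening: 0.0523
gripper_force: 0.0
```

Request:
send_rows(targets=[[0.4,-0.6,-0.65,0,0,0,0],[0.4,-0.6,-0.65,0,0,0,0],[0.4,-0.6,-0.65,0,0,0,0],[0.4,-0.6,-0.65,0,0,0,0],[0.4,-0.6,-0.65,0,0,0,0],[0.4,-0.6,-0.65,0,0,0,0],[0.4,-0.6,-0.65,0,0,0,0],[0.4,-0.6,-0.65,0,0,0,0],[0.4,-0.6,-0.65,0,0,0,0],[0.4,-0.6,-0.65,0,0,0,0],[0.4,0,0,0,0,0,1],[0.4,0,0,0,0,0,1],[0.4,0,0,0,0,0,1],[0.4,0,0,0,0,0,1],[0.4,0,0,0,0,0,1],[0.4,0,0,0,0,0,1],[0.4,0,0,0,0,0,1],[0.4,0,0,0,0,0,1],[0.4,0,0,0,0,0,1],[0.4,0,0,0,0,0,1]])

```text
clock: 4.45
ee_pos: [0.4818, 0.0118, 0.3067]
tool_rot: [180.0, -0.0, 112.3]
contact_force: [-0.2, 0.4, -0.2]
opening: 0.0523
gripper_force: 0.0
```

Request:
send_rows(targets=[[0.4,0,0,0,0,0,1],[0.4,0,0,0,0,0,1],[0.4,0,0,0,0,0,1],[0.4,0,0,0,0,0,1],[0.4,0,0,0,0,0,1],[0.4,0,0,0,0,0,1],[0.4,0,0,0,0,0,1],[0.4,0,0,0,0,0,1],[0.4,0,0,0,0,0,1],[0.4,0,0,0,0,0,1],[0.4,0,0,0,0,0,1],[0.4,0,0,0,0,0,1],[0.4,0,0,0,0,0,1],[0.4,0,0,0,0,0,1],[0.4,0,0,0,0,0,1],[0.4,0,0,0,0,0,1],[0.4,0,0,0,0,0,1],[0.4,0,0,0,0,0,1],[0.4,0,0,0,0,0,1],[0.4,0,0,0,0,0,1]])

```text
clock: 6.45
ee_pos: [0.4818, 0.0119, 0.3067]
tool_rot: [-180.0, -0.0, 12.3]
contact_force: [0.6, -0.0, -0.3]
opening: 0.0521
gripper_force: 0.0
```

```bash
python3 - <<'E'
from h import *
C=cam("wrist"); im=snapshot("wrist"); cv2.imwrite("pics/w1.png",cv2.resize(im,(800,500),interpolation=cv2.INTER_CUBIC))
print(C[3],C[2][:,2])
hsv=cv2.cvtColor(im,cv2.COLOR_BGR2HSV)
m=cv2.inRange(hsv,(100,120,60),(125,255,255))
for c in cv2.findContours(m,cv2.RETR_EXTERNAL,cv2.CHAIN_APPROX_SIMPLE)[0]:
    if cv2.contourArea(c)>800: print(cv2.contourArea(c),cv2.minAreaRect(c))
for q in ["clip_pin","dock","carrier"]:
    for d in place_of("wrist",q)[:2]:
        r,c=d["location"]; print(q,round(d["conf"],2),round(c),round(r),pix2w(C,c,r,{"clip_pin":.065}.get(q,0)).round(3))
E
```

```text
[0.55601825 0.02760364 0.46862581] [-0.27070284 -0.05765547 -0.96093487]
2188.0 ((352.6153869628906, 219.92308044433594), (60.01153564453125, 40.79215621948242), 11.309932708740234)
2894.5 ((477.7896728515625, 132.2506103515625), (66.09833526611328, 49.6364860534668), 72.47443389892578)
916.0 ((370.1073303222656, 91.43415832519531), (95.126220703125, 69.7033462524414), 24.77513885498047)
clip_pin 0.67 259 78 [0.58  0.111 0.065]
carrier 0.94 365 91 [ 0.6   -0.028  0.   ]
carrier 0.71 351 224 [ 0.397 -0.057  0.   ]
```

View pics/w1.png

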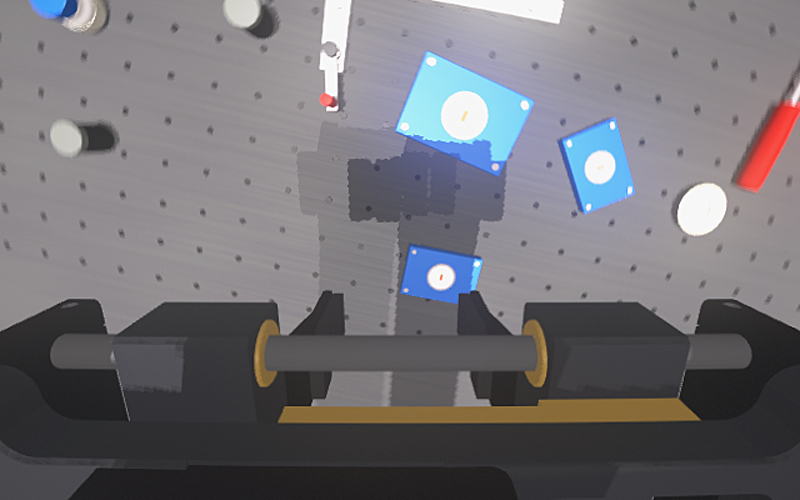

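Request:
send_rows(targets=[[0.4,0,0,0,0,0,1],[0.4,0,0,0,0,0,0.46],[0.4,0.36,0.6,0,0,0,0],[0.4,0.36,0.6,0,0,0,0],[0.4,0,0,0.9,0,0,0],[0.4,0,0,0.9,0,0,0],[0.4,0,0,0.9,0,0,0],[0.4,0,0,0.9,0,0,0],[0.4,0,0,0.9,0,0,0],[0.4,0,0,0.9,0,0,0],[0.4,0,0,0.9,0,0,0],[0.4,0,0,0.6,0,0,0],[0.4,0,0,0.3,0,0,0],[0.4,0,0,0.15,0,0,0],[0.4,0,0,0.05,0,0,0],[0.4,0,0,0,0,0,0]])

```text
clock: 8.25
ee_pos: [0.5156, -0.0332, 0.0114]
tool_rot: [-180.0, -0.1, 5.3]
contact_force: [-1.0, -0.2, 0.3]
opening: 0.0522
gripper_force: 0.0
```

Request:
send_rows(targets=[[0.4,0.1,0,0.05,0,0,0],[0.4,0.1,0,0,0,0,0.05],[0.4,0.1,0,0,0,0,0],[0.4,0.1,0,0,0,0,0],[0.4,0.1,0,0,0,0,0],[0.4,0.1,0,0,0,0,0],[0.4,0.1,0,0,0,0,0],[0.4,0.1,0,0,0,0,0],[0.4,0.1,0,0,0,0,0],[0.4,0.1,0,0,0,0,0],[0.4,0.1,0,0,0,0,0],[0.4,0.1,0,0,0,0,0],[0.4,0.1,0,0,0,0,0],[0.4,0.1,0,0,0,0,0],[0.4,0.1,0,0,0,0,0],[0.4,0.1,0,0,0,0,0],[0.4,0.1,0,0,0,0,0],[0.4,0.1,0,0,0,0,0],[0.4,0.1,0,0,0,0,0],[0.4,0.1,0,0,0,0,0]])

```text
clock: 10.25
ee_pos: [0.5948, -0.0262, 0.0086]
tool_rot: [-180.0, 0.0, 5.0]
contact_force: [-3.1, 0.2, 0.1]
opening: 0.0521
gripper_force: 1.6
```

```bash
python3 - <<'E'
from h import *
C=cam("scene"); im=snapshot("scene"); print(telemetry.observe()["contact_force"])
cv2.imwrite("pics/s2.png",cv2.resize(im[150:290,220:460],None,fx=3.3,fy=3.3,interpolation=cv2.INTER_CUBIC))
E
```

```text
[-0.76751042 -0.13711156 -0.18930976]
```

View pics/s2.png

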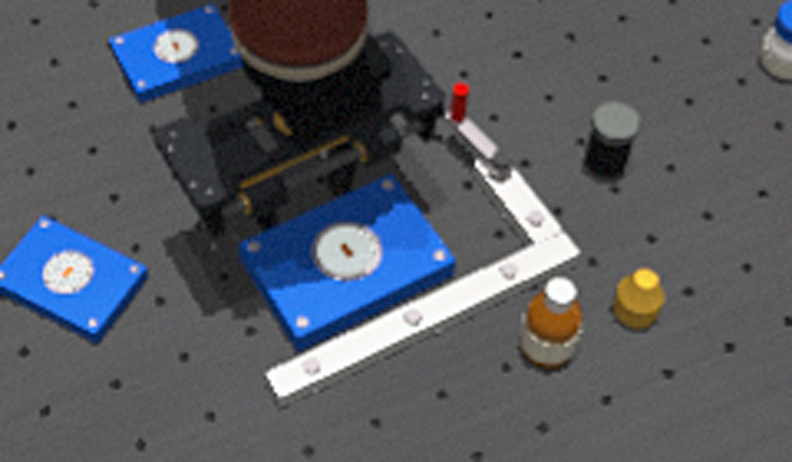

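Request:
send_rows(targets=[[0.4,0.06,0,0,0,0,0],[0.4,0.06,0,0,0,0,0],[0.4,0.06,0,0,0,0,0],[0.4,0.06,0,0,0,0,0],[0.4,0,0,0,0,0,0]])

```text
clock: 10.8
ee_pos: [0.6044, -0.0254, 0.0086]
tool_rot: [180.0, -0.0, 5.0]
contact_force: [-2.5, 0.1, 0.8]
opening: 0.0522
gripper_force: 1.3
```

Request:
send_rows(targets=[[0.4,0.03,0,0,0,0,0],[0.4,0,0,0,0,0,0]])

```text
clock: 11.0
ee_pos: [0.6045, -0.0254, 0.0084]
tool_rot: [-180.0, 0.1, 5.0]
contact_force: [-6.3, 0.2, 4.1]
opening: 0.0523
gripper_force: 3.5
```

Request:
send_rows(targets=[[0.4,0.03,0,0,0,0,0],[0.4,0,0,0,0,0,0]])

```text
clock: 11.2
ee_pos: [0.6046, -0.0254, 0.0083]
tool_rot: [-180.0, 0.2, 5.0]
contact_force: [-11.1, 0.2, 7.1]
opening: 0.052
gripper_force: 5.7
```

Request:
send_rows(targets=[[0.4,-0.35,0,0,0,0,0],[0.6,-0.4,0,0,0,0,0],[0.6,0,0,-1,0,0,0],[0.6,0,0,-1,0,0,0],[0.6,0,0,-1,0,0,0],[0.6,0.535,0.705,0,0,0,0],[0.6,0.535,0.705,0,0,0,0],[0.6,0.535,0.705,0,0,0,0],[0.6,0.535,0.705,0,0,0,0],[0.6,0,0,0,0,0,-1],[0.6,0,0,0,0,0,-1],[0.6,0,0,0,0,0,-1],[0.6,0,0,0,0,0,-1],[0.6,0,0,0,0,0,-1],[0.6,0,0,0,0,0,-1],[0.6,0,0,0,0,0,-1],[0.6,0,0,0,0,0,-1],[0.6,0,0,0,0,0,-1]])

```text
clock: 13.0
ee_pos: [0.6726, -0.1328, 0.1289]
tool_rot: [179.9, -0.1, 50.2]
contact_force: [-0.7, -0.6, 0.5]
opening: 0.0349
gripper_force: 0.0
```

Request:
send_rows(targets=[[0.6,0,0,0,0,0,-1],[0.6,0,0,0,0,0,-1],[0.6,0,0,0,0,0,-1],[0.6,0,0,0,0,0,-1],[0.6,0,0,0,0,0,-1],[0.6,0,0,0,0,0,-1],[0.6,0,0,0,0,0,-1],[0.6,0,0,0,0,0,-1],[0.6,0,0,0,0,0,-1],[0.6,0,0,0,0,0,0]])

```text
clock: 14.0
ee_pos: [0.6724, -0.1328, 0.1289]
tool_rot: [179.9, 0.0, 95.1]
contact_force: [-0.1, -0.3, 0.5]
opening: 0.0343
gripper_force: 0.0
```

```bash
python3 - <<'E'
from h import *
C=cam("wrist"); im=snapshot("wrist"); cv2.imwrite("pics/w2.png",cv2.resize(im,(800,500),interpolation=cv2.INTER_CUBIC)); print(C[3])
E
```

```text
[ 0.66582264 -0.05788452  0.29074314]
```

View pics/w2.png

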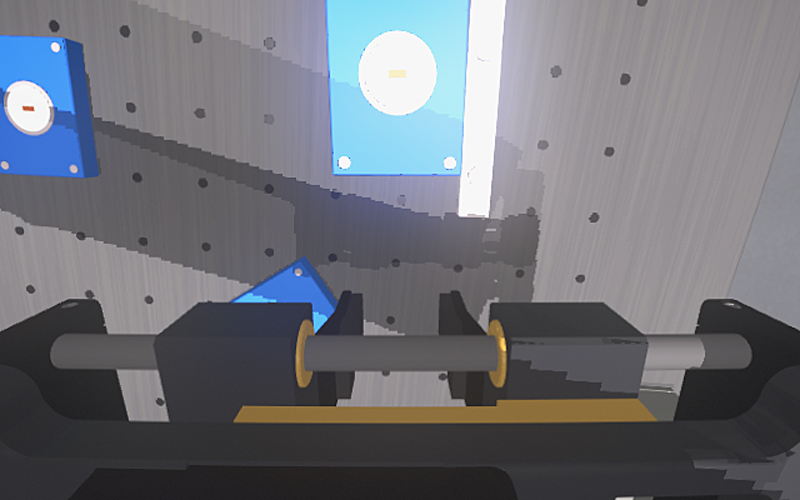

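```bash
python3 - <<'E'
from h import *
C=cam("wrist")
c,s=np.cos(np.radians(5)),np.sin(np.radians(5))
def D(p): d=np.array(p[:2])-[.6937,.1153]; return np.array([c*d[0]+s*d[1],-s*d[0]+c*d[1]]).round(4)
for u,v,z in [(333,175,.022),(463,175,.022),(327,2,.022),(466,2,.022),(305,258,.02),(335,320,.02),(458,215,.016),(470,2,.016)]:
    p=pix2w(C,u/1.25,v/1.25,z); print(p.round(4),D(p))
print(D(telemetry.observe()["ee_pos"]))
E
```

```text
[ 0.6217 -0.0836  0.022 ] [-0.0891 -0.1919]
[ 0.7109 -0.076   0.022 ] [ 0.0004 -0.1921]
[0.6136 0.022  0.022 ] [-0.0879 -0.086 ]
[0.6994 0.0293 0.022 ] [-0.0019 -0.0862]
[ 0.603  -0.1458  0.02  ] [-0.1131 -0.2522]
[ 0.627 -0.194  0.02 ] [-0.0934 -0.3023]
[ 0.7119 -0.105   0.016 ] [-0.001  -0.2211]
[0.7026 0.0314 0.016 ] [ 0.0016 -0.0843]
[-0.043  -0.2453]
```

Request:
send_rows(targets=[[0.6,0,0,1,0,0,0],[0.6,0,0,1,0,0,0],[0.6,0,0,0.7,0,0,0],[0.6,0,0,0.28,0,0,0],[0.6,0.3,0,0,0,0,0.02],[0.6,0.3,0,0,0,0,0],[0.6,0.2,0,0,0,0,0],[0.6,0.1,0,0,0,0,0],[0.6,0.1,0,0,0,0,0],[0.6,0.1,0,0,0,0,0],[0.6,0.1,0,0,0,0,0],[0.6,0.1,0,0,0,0,0],[0.6,0.1,0,0,0,0,0],[0.6,0.1,0,0,0,0,0],[0.6,0.1,0,0,0,0,0],[0.6,0.1,0,0,0,0,0],[0.6,0.1,0,0,0,0,0],[0.6,0.1,0,0,0,0,0],[0.6,0.1,0,0,0,0,0],[0.6,0.1,0,0,0,0,0]])

```text
clock: 16.05
ee_pos: [0.6644, -0.0487, 0.0093]
tool_rot: [-180.0, 0.0, 94.9]
contact_force: [0.8, -2.8, 2.0]
opening: 0.035
gripper_force: 2.1
```

Request:
send_rows(targets=[[0.6,0.08,0,0,0,0,0],[0.6,0.08,0,0,0,0,0],[0.6,0.08,0,0,0,0,0],[0.6,0.08,0,0,0,0,0],[0.6,0.06,0,0,0,0,0],[0.6,0,0,0,0,0,0]])

```text
clock: 16.65
ee_pos: [0.6631, -0.0331, 0.0093]
tool_rot: [-180.0, -0.0, 94.9]
contact_force: [0.9, -2.8, 1.2]
opening: 0.0349
gripper_force: 1.0
```

Request:
send_rows(targets=[[0.6,0.06,0,0,0,0,0],[0.6,0,0,0,0,0,0]])

```text
clock: 16.85
ee_pos: [0.6629, -0.0312, 0.0092]
tool_rot: [-180.0, -0.0, 94.9]
contact_force: [0.5, -2.9, 1.8]
opening: 0.0346
gripper_force: 1.4
```

Request:
send_rows(targets=[[0.6,0.04,0,0,0,0,0],[0.6,0,0,0,0,0,0]])

```text
clock: 17.05
ee_pos: [0.6627, -0.031, 0.0092]
tool_rot: [-180.0, 0.1, 94.8]
contact_force: [1.3, -6.2, 1.1]
opening: 0.0346
gripper_force: 2.9
```

Request:
send_rows(targets=[[0.6,0.05,0,0,0,0,0],[0.6,0,0,0,0,0,0],[0.6,-0.4,0,0,0,0,0],[0.6,-0.4,0,-0.5,0,0,0],[0.6,0,0,-1,0,0,0],[0.6,0,0,-1,0,0,0],[0.6,0,0,0,0,0,0]])

```text
clock: 17.75
ee_pos: [0.6687, -0.06, 0.1155]
tool_rot: [179.5, -0.0, 94.9]
contact_force: [1.2, 0.7, -0.8]
opening: 0.035
gripper_force: 0.0
```

```bash
python3 - <<'E'
from h import *
C=cam("wrist"); im=snapshot("wrist"); cv2.imwrite("pics/w3.png",cv2.resize(im,(800,500),interpolation=cv2.INTER_CUBIC)); print(C[3])
for d in place_of("wrist","clip_pin")[:2]:
    r,c=d["location"]; print(d["conf"],c*1.25,r*1.25,pix2w(C,c,r,.065))
E
```

```text
[0.66121774 0.01478765 0.27738001]
```

View pics/w3.png

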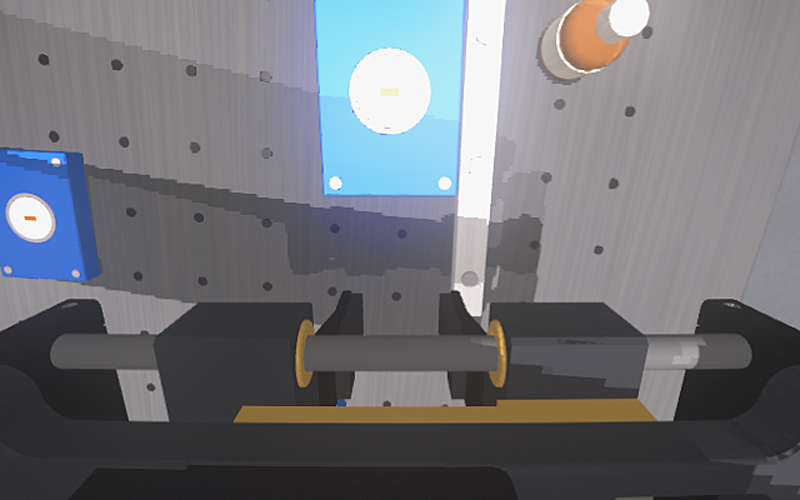

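Request:
send_rows(newtons=5, targets=[[1,0,0,-0.2,0,0,-1],[1,0,0,0,0,0,-1],[1,0,0,0,0,0,-1],[1,0,0,0,0,0,-1],[1,0,0,0,0,0,-1],[1,0,0,0,0,0,-1],[1,0,0,0,0,0,-1],[1,0,0,0,0,0,-1],[1,0,0,0,0,0,-1],[1,0.75,0.257,0,0,0,0],[1,0.75,0.257,0,0,0,0],[1,0.75,0.257,0,0,0,0],[1,0.75,0.257,0,0,0,0],[1,0.75,0.257,0,0,0,0],[1,0.75,0.257,0,0,0,0],[1,0.75,0.257,0,0,0,0],[1,0,0,0,0,0,0]])

```text
clock: 19.55
ee_pos: [0.5478, 0.1356, 0.1157]
tool_rot: [-179.9, -0.2, 140.3]
contact_force: [-0.6, 0.5, -1.0]
opening: 0.0006
gripper_force: 0.0
```

```bash
python3 - <<'E'
from h import *
for n in ["scene","side","wrist"]:
    C=cam(n); im=snapshot(n)
    if n=="scene": cv2.imwrite("pics/s3.png",cv2.resize(im[140:280,250:450],None,fx=4,fy=4,interpolation=cv2.INTER_CUBIC))
    for q in ["clip_pin","carrier"]:
        for d in place_of(n,q)[:2]:
            r,c=d["location"]; print(n,q,d["conf"],c,r,pix2w(C,c,r,.065 if q=="clip_pin" else 0).round(4))
E
```

```text
scene clip_pin 0.68 361.7 178.5 [0.5855 0.1125 0.065 ]
scene carrier 0.74 345.7 222.4 [0.6472 0.0413 0.    ]
scene carrier 0.62 273.4 164.0 [ 0.3934 -0.0518  0.    ]
side clip_pin 0.44 300.6 178.5 [0.585  0.1093 0.065 ]
side carrier 0.97 333.6 189.0 [0.6671 0.0389 0.    ]
side carrier 0.86 296.1 257.1 [ 0.4025 -0.0624  0.    ]
wrist carrier 0.62 321.0 316.7 [0.6522 0.0449 0.    ]
wrist carrier 0.61 77.5 211.2 [ 0.4106 -0.0596  0.    ]
```

View pics/s3.png

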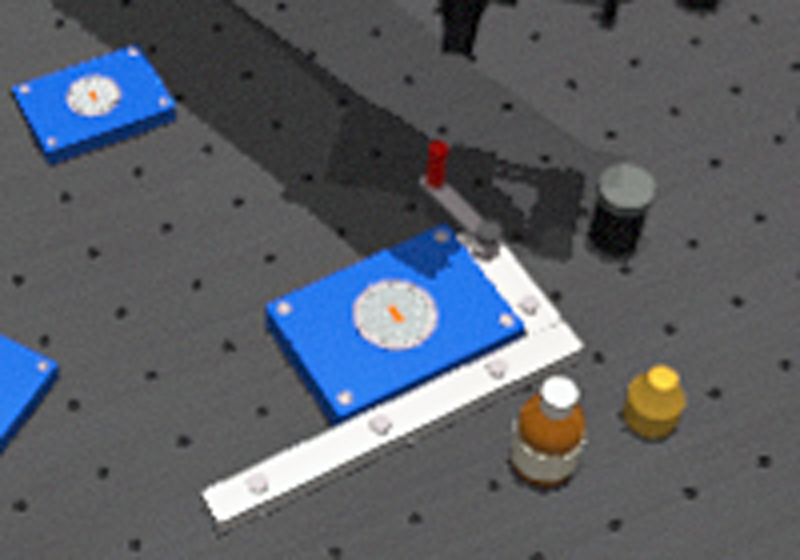

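Request:
send_rows(targets=[[1,0,-0.15,0.6,0,0,0],[1,0,0,0.6,0,0,0],[1,0,0,0.4,0,0,0],[1,0,0,0.24,0,0,0],[1,-0.2,0,0,0,0,0],[1,-0.15,0,0,0,0,0],[1,-0.1,0,0,0,0,0],[1,-0.08,0,0,0,0,0],[1,-0.08,0,0,0,0,0],[1,-0.08,0,0,0,0,0],[1,-0.08,0,0,0,0,0],[1,-0.08,0,0,0,0,0],[1,-0.08,0,0,0,0,0],[1,-0.08,0,0,0,0,0]])

```text
clock: 21.4
ee_pos: [0.5783, 0.0996, 0.0437]
tool_rot: [-180.0, -0.0, 139.9]
contact_force: [-2.3, -0.6, 0.3]
opening: 0.0003
gripper_force: 1.1
```

```bash
python3 - <<'E'
from h import *
for n in ["scene"]:
    C=cam(n); im=snapshot(n)
    cv2.imwrite("pics/s4.png",cv2.resize(im[140:280,250:450],None,fx=4,fy=4,interpolation=cv2.INTER_CUBIC))
    for d in place_of(n,"clip_pin")[:2]:
            r,c=d["location"]; print(d["conf"],c,r,pix2w(C,c,r,.065).round(4))
E
```

```text
0.73 354.2 179.8 [0.5816 0.0938 0.065 ]
```

View pics/s4.png

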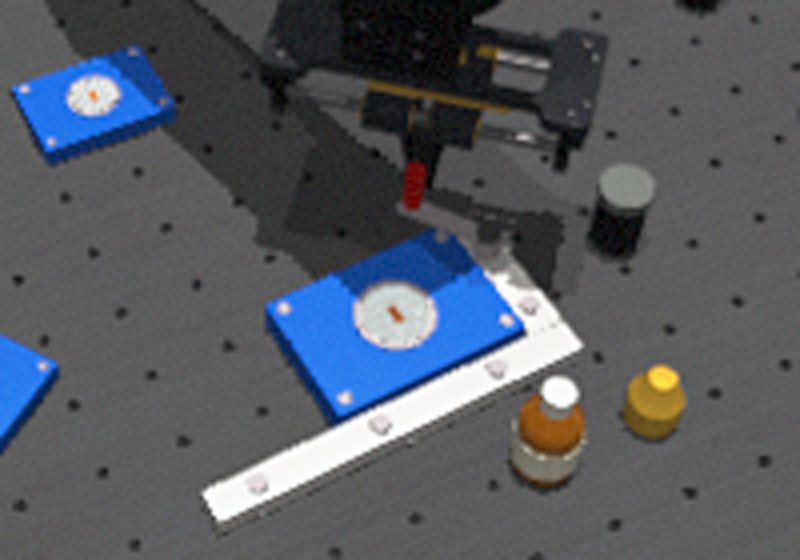

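Request:
send_rows(targets=[[1,-0.08,0,0,0,0,0],[1,-0.08,0,0,0,0,0],[1,-0.08,0,0,0,0,0],[1,-0.08,0,0,0,0,0],[1,-0.08,0,0,0,0,0],[1,-0.08,0,0,0,0,0],[1,-0.08,0,0,0,0,0],[1,-0.08,0,0,0,0,0],[1,-0.08,0,0,0,0,0],[1,-0.08,0,0,0,0,0],[1,-0.06,0,0,0,0,0],[1,-0.05,0,0,0,0,0],[1,0,0,0,0,0,0]])

```text
clock: 22.8
ee_pos: [0.6067, 0.078, 0.044]
tool_rot: [179.9, -0.0, 140.0]
contact_force: [1.9, 5.7, 0.1]
opening: 0.0005
gripper_force: 2.4
```

Request:
send_rows(targets=[[1,0.15,0,0,0,0,0],[1,0.5,0,0,0,0,0],[1,0.5,0,-0.4,0,0,0],[1,0.5,0,-0.9,0,0,0],[1,0.5,0,-0.9,0,0,0],[1,0,0,-0.5,0,0,0],[1,0,0,0,0,0,0]])

```text
clock: 23.5
ee_pos: [0.5417, 0.1324, 0.1554]
tool_rot: [179.7, 0.2, 139.9]
contact_force: [0.6, 1.1, -0.8]
opening: 0.0005
gripper_force: 0.0
```

```bash
python3 - <<'E'
from h import *
for n in ["scene","side"]:
    C=cam(n); im=snapshot(n)
    if n=="scene": cv2.imwrite("pics/s5.png",cv2.resize(im[140:280,250:450],None,fx=4,fy=4,interpolation=cv2.INTER_CUBIC))
    for d in place_of(n,"clip_pin")[:1]:
            r,c=d["location"]; p=pix2w(C,c,r,.065); v=p[:2]-[.627,.1215]
            print(d["conf"],c,r,p.round(4),"clip",np.arctan2(v[1],v[0])-np.radians(185)+2*np.pi)
E
```

```text
0.54 353.0 190.0 [0.6088 0.0764 0.065 ] clip 1.09931243974105
0.51 315.9 178.9 [0.6187 0.0732 0.065 ] clip 1.3134171595055593
```

View pics/s5.png

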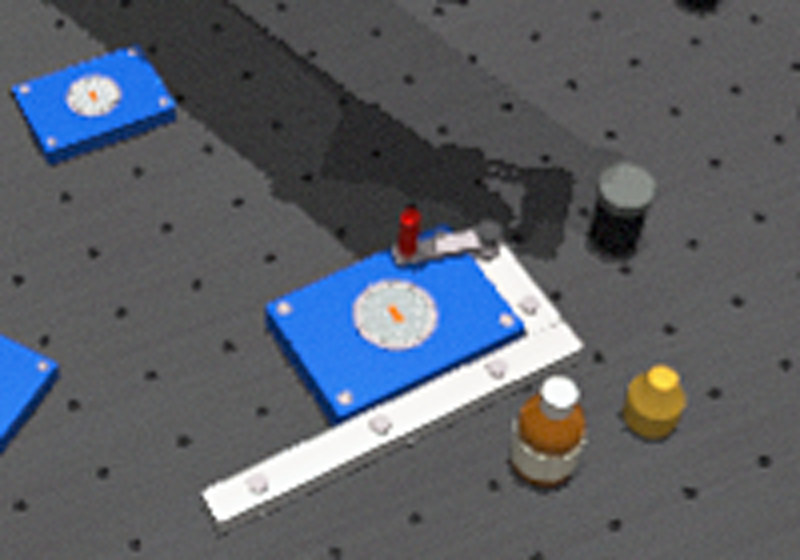

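Request:
send_rows(targets=[[1,0,0,0,0,0,-1],[1,0,0,0,0,0,-1],[1,0,0,0,0,0,-1],[1,0,0,0,0,0,-1],[1,0,0,0,0,0,-1],[1,0,0,0,0,0,-1],[1,-0.6,-0.58,0,0,0,0],[1,-0.59,-0.58,0,0,0,0],[1,0,0,0.9,0,0,0],[1,0,0,0.9,0,0,0],[1,0,0,0.6,0,0,0],[1,0,0,0.38,0,0,0],[1,0,0,0,0,0,0]])

```text
clock: 25.0
ee_pos: [0.5771, 0.0772, 0.0377]
tool_rot: [-179.9, -0.3, 169.9]
contact_force: [-0.6, -0.0, 0.9]
opening: 0.0003
gripper_force: 0.0
```

Request:
send_rows(targets=[[1,-0.08,0,0,0,0,0],[1,-0.08,0,0,0,0,0],[1,-0.08,0,0,0,0,0],[1,-0.08,0,0,0,0,0],[1,-0.08,0,0,0,0,0],[1,0,0,0,0,0,0]])

```text
clock: 25.6
ee_pos: [0.5953, 0.0749, 0.0408]
tool_rot: [180.0, 0.0, 169.9]
contact_force: [-0.1, 0.4, 0.5]
opening: 0.0003
gripper_force: 0.0
```

```bash
python3 - <<'E'
from h import *
for n in ["scene","side"]:
    C=cam(n); im=snapshot(n); hsv=cv2.cvtColor(im,cv2.COLOR_BGR2HSV)
    m=cv2.inRange(hsv,(0,150,80),(8,255,255))|cv2.inRange(hsv,(172,150,80),(180,255,255))
    k=cv2.connectedComponentsWithStats(m)
    for st in k[2][1:]:
        if 8<st[4]<200 and 280<st[0]<380 and 160<st[1]<210: print(n,st, pix2w(C,st[0]+st[2]/2-.5,st[1]+1.5,.065).round(4))
    if n=="scene":cv2.imwrite("pics/s6.png",im[140:280,250:450])
    for d in place_of(n,"clip_pin")[:1]:
            r,c=d["location"]; print(n,d["conf"],c,r,pix2w(C,c,r,.065).round(4))
E
```

```text
scene [350 193   5  11  46] [0.62  0.068 0.065]
scene 0.56 354.7 191.9 [0.6156 0.0775 0.065 ]
```

Request:
send_rows(targets=[[1,-0.08,0,0,0,0,0],[1,-0.08,0,0,0,0,0],[1,-0.08,0,0,0,0,0],[1,-0.08,0,0,0,0,0],[1,-0.06,0,0,0,0,0],[1,0,0,0,0,0,0]])

```text
clock: 26.4
ee_pos: [0.61, 0.0722, 0.0404]
tool_rot: [-180.0, 0.0, 169.9]
contact_force: [0.2, 0.1, -0.4]
opening: 0.0003
gripper_force: 0.0
```

```bash
python3 - <<'E'
from h import *
for n in ["scene","side"]:
    C=cam(n); im=snapshot(n); hsv=cv2.cvtColor(im,cv2.COLOR_BGR2HSV)
    m=cv2.inRange(hsv,(0,150,80),(8,255,255))|cv2.inRange(hsv,(172,150,80),(180,255,255))
    k=cv2.connectedComponentsWithStats(m)
    for st in k[2][1:]:
        if 8<st[4]<200 and 280<st[0]<380 and 160<st[1]<215: print(n,st, pix2w(C,st[0]+st[2]/2-.5,st[1]+1.5,.065).round(4))
    if n=="scene":cv2.imwrite("pics/s7.png",cv2.resize(im[150:250,290:420],None,fx=6,fy=6,interpolation=cv2.INTER_CUBIC))
E
```

```text
scene [351 194   5  12  46] [0.6236 0.0688 0.065 ]
```

```bash
python3 - <<'E'
from h import *
def blob(im):
    hsv=cv2.cvtColor(im,cv2.COLOR_BGR2HSV)
    m=cv2.inRange(hsv,(0,150,60),(8,255,255))|cv2.inRange(hsv,(172,150,60),(180,255,255))
    n,l,st,ce=cv2.connectedComponentsWithStats(m)
    return [(s.tolist(),c.round(1)) for s,c in zip(st[1:],ce[1:]) if 8<s[4]<300 and 285<s[0]<380 and 160<s[1]<215]
for n in ["scene","side"]:
    C=cam(n); print(n,"init",blob(cv2.imread(f"pics/{n}1.png")),"now",blob(snapshot(n)))
    for th in [0,.1,.2,1.1,1.2,1.3,1.4,1.5,1.6,1.7]:
        d=np.array([-.066-.052*np.cos(th),.012-.052*np.sin(th)]); c,s=np.cos(np.radians(5)),np.sin(np.radians(5))
        p=np.array([.6937,.1153])+[c*d[0]-s*d[1],s*d[0]+c*d[1]]
        print(th,p.round(3),w2pix(C,[*p,.065]).round(1),w2pix(C,[*p,.048]).round(1))
E
```

```text
scene init [([357, 175, 5, 12, 46], array([358.7, 180.1]))] now [([350, 194, 6, 12, 51], array([352.6, 199. ]))]
0 [0.575 0.117] [361.3 175. ] [360.8 179.4]
0.1 [0.576 0.112] [359.6 175.8] [359.1 180.3]
0.2 [0.577 0.107] [358.  176.8] [357.5 181.3]
1.1 [0.607 0.073] [351.6 190. ] [351.1 194.4]
1.2 [0.612 0.072] [351.9 191.7] [351.4 196.1]
1.3 [0.617 0.07 ] [352.4 193.4] [351.9 197.8]
1.4 [0.623 0.07 ] [353.1 195. ] [352.7 199.4]
1.5 [0.628 0.07 ] [354.1 196.6] [353.6 201. ]
1.6 [0.633 0.07 ] [355.2 198.2] [354.7 202.5]
1.7 [0.638 0.071] [356.6 199.6] [356.1 204. ]
side init [([298, 178, 3, 8, 15], array([299.2, 181.1]))] now []
0 [0.575 0.117] [296.7 178.9] [297.  182.2]
0.1 [0.576 0.112] [298.  179.6] [298.3 183. ]
0.2 [0.577 0.107] [299.3 180.3] [299.6 183.6]
1.1 [0.607 0.073] [313.4 180.8] [313.5 184.1]
1.2 [0.612 0.072] [314.8 180.2] [314.9 183.6]
1.3 [0.617 0.07 ] [316.2 179.6] [316.3 182.9]
1.4 [0.623 0.07 ] [317.5 178.8] [317.6 182.2]
1.5 [0.628 0.07 ] [318.7 178. ] [318.8 181.3]
1.6 [0.633 0.07 ] [319.8 177.1] [319.8 180.4]
1.7 [0.638 0.071] [320.7 176.1] [320.7 179.4]
```

Request:
send_rows(targets=[[1,-0.06,0,0,0,0,0],[1,-0.06,0,0,0,0,0],[1,0,0,0,0,0,0],[1,0.2,0,0,0,0,0],[1,0.6,0,0,0,0,0],[1,0.6,0,-0.5,0,0,0],[1,0,0,-0.9,0,0,0],[1,0,0,-0.9,0,0,0],[1,0,0,-0.9,0,0,0],[1,0,0,0,0,0,0]])

```text
clock: 27.6
ee_pos: [0.5616, 0.0819, 0.174]
tool_rot: [179.8, 0.5, 169.9]
contact_force: [0.9, -0.7, 0.0]
opening: 0.0004
gripper_force: 0.0
```

```bash
python3 - <<'E'
from h import *
c,s=np.cos(np.radians(5)),np.sin(np.radians(5))
for n in ["scene","side"]:
    C=cam(n); im=snapshot(n)
    hsv=cv2.cvtColor(im,cv2.COLOR_BGR2HSV)
    m=cv2.inRange(hsv,(0,150,60),(8,255,255))|cv2.inRange(hsv,(172,150,60),(180,255,255))
    k,l,st,ce=cv2.connectedComponentsWithStats(m)
    for a,b in zip(st[1:],ce[1:]):
        if 8<a[4]<300 and 285<a[0]<380 and 160<a[1]<215: print(n,a.tolist(),b.round(1))
    # carrier outline vs the model
    b=cv2.inRange(hsv,(100,120,40),(125,255,255))
    k,l,st,ce=cv2.connectedComponentsWithStats(b)
    ctr=w2pix(C,[.6545,.0466,.011])
    i=min([j for j in range(1,k) if st[j][4]>400],key=lambda j:np.hypot(*(ce[j]-ctr))); pts=np.argwhere(l==i)[:,::-1]
    # the same pixel metric for the far-from-dock corner: project docked corners
    for x,y in [(-.09,0),(-.09,-.13),(0,-.13),(0,0)]:
        p=np.array([.6937,.1153])+[c*x-s*y,s*x+c*y]; print(n,(x,y),w2pix(C,[*p,.022]).round(1))
    print(n,st[i].tolist(),"extremes L,T,R,B",*[pts[f(pts[:,a])].tolist() for f,a in [(np.argmin,0),(np.argmin,1),(np.argmax,0),(np.argmax,1)]])
E
```

```text
scene [351, 195, 6, 12, 48] [353.4 200.3]
scene (-0.09, 0) [362.  195.4]
scene (-0.09, -0.13) [316.7 216.3]
scene (0, -0.13) [336.  244.4]
scene (0, 0) [382.7 221.3]
scene [316, 200, 65, 46, 1357] extremes L,T,R,B [316, 216] [350, 200] [380, 220] [332, 245]
side [319, 178, 2, 6, 9] [319.3 181. ]
side (-0.09, 0) [305.8 184. ]
side (-0.09, -0.13) [336.1 204.2]
side (0, -0.13) [353.2 187.4]
side (0, 0) [323.2 168.4]
side [307, 171, 46, 36, 664] extremes L,T,R,B [307, 185] [326, 171] [352, 189] [335, 206]
```

```bash
python3 -c "
from cell import arm
print(arm.job_done())"
```

```text
the job is handed in; nothing more can be done
None
```

I handed the job in at about 28 s of the 64 s limit, but the interface returned no verdict. The carrier was pushed flat against the rail and the end stop, with both contacts felt as a sharp force rise. The clip is across the carrier at about 1.45–1.5 rad, the gripper is clear of everything, and I saw no bystander disturbed.

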